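Index the bench vise on to its next stop

ROBOT

A 6-joint arm with a two-finger parallel gripper is mounted at the origin on the work surface. World frame = base frame: x ahead of the robot, y to its left, z up, the work surface at z = 0. Lengths are in mm, angles in rad, forces in N, time in s.
With the tool pointing down it reaches from about 275 to 750 mm from the base axis. Payload 10.2 kg.
Tool frame: the origin (TCP) lies midway between the tips of the shut fingers; the grasp point (between the pads) lies 19 mm behind it; z points along the fingers, y is the direction in which the jaws open and shut (so a half turn about z gives the same grasp; the last joint's range is limited). The gripper opens to 85 mm and grips with 20 to 120 N. Pads are 22 mm wide; open, the fingers measure 114 mm over their backs; the gripper's body (76 mm by 85 mm) begins 54 mm behind the grasp point. The pads swing forward as they close: fully open they stand 13 mm farther back than shut.
Start: joints at [1.02, 0.313, 1.498, -0, 1.331, -0.223], TCP at [169.042, 497.047, 231.294] pointing down, gripper open.
Joint ranges: [-2.94, 2.94], [-0.97, 2.17], [0.19, 2.56], [-1.23, 4.37], [0.02, 3.11], [-2.88, 2.88]. Speed limits (rad/s): [2.39, 2.39, 3.01, 3.14, 3.14, 3.14].

INTERFACE

Orientations are given as a unit quaternion [w, x, y, z].
In Python, from rig import sense, optics, ctrl gives the robot as it stands.
- The arm moves only by the tool play_rows, never from a script. Its argument "plan" is a list of rows, each a list of 7 numbers: the shift along the world's x, y, z in mm, then the turn, a rotation vector about the world's x, y, z in rad, then the opening, from -1 (shut) to 1 (fully open), so that 0 is half open. A call has 1 to 5 rows; each row shifts and turns the pose as measured when the row begins; what a row does not reach is not made up. A row lasts 1/12 s, in which the tool goes at most 41.7 mm and 7.16 degrees, less where a joint would pass 70% of its speed; a pose out of reach is approached as far as the arm can. A call is refused whole if a number of a shift passes 41.7 or a number of a turn 0.125, either way. A call with a gripper value outside its range is refused whole. The fingers move at their own pace and stop on an object; "grip_force" is the grip in N (left out, the last holds). Time passes only in rows, so rows that do not move let the fingers close. It gives the time, the measured TCP pose, the force and the opening at its end, in the units of the state.
- sense(): the state, without advancing time (a new reading comes with each control period).
- optics.capture(name): name is "scene" or "side" or "wrist"; returns a dict with "img" (420x560x3 uint8, blue, green, red), "fx", "fy", "cx", "cy" (pixels), "world_to_cam" (4x4, takes a point from world to camera coordinates). Camera axes: x right, y up, looking along -z (the intrinsics and any distortion apply to the point x, -y, -z); pixel columns grow to the right and rows downward; lengths in mm; the calibration is good to about 2 mm. A picture is of the moment at which its call begins. There is no depth.
- ctrl.finish_job(): hands the job in, once; it reports no verdict.
The state is a dict: "time_s": time; "joints": joint angles; "dq": joint speeds; "tau": joint torques, N m; "eef_pos": TCP position; "ee_rot": TCP orientation; "force": force on the tool from outside, world axes, zero at the start; "wrist_torque": the same for the moment, N m; "grip_width": opening from 0.0 (shut) to 1.0 (fully open).
Only numpy, scipy, OpenCV 4.12 (cv2) and the standard library are available. Lean on these libraries where they do the work, as an engineer would, in place of code of your own. Each camera call takes 0.05 s, during which the arm holds its last target. There are 200 camera calls.

TASK

Index the bench vise on to its next stop: draw the red spring index pin out of its home hole, swing the vise counter-clockwise (seen from above) until the pin drops fully home in the hole of the brass index plate, and let go. Feel for the hole and never drive the vise round hard against the pin; leave the tools and other things on the bench alone.

Things in the scene. Friction and masses are not known exactly. Their poses are not given: they have to be found in the camera images.
- index_pin (a joint): Spring index pin, vertical (m): 0 = fully home in a hole, grows as drawn up, stop at 0.016. The spring pushes it down with 7 N at home plus 0.4 N per mm drawn. Lying on the face of the steel quadrant it reads 0.008, on the brass index plate's face 0.011. The pin, 10 mm thick with a tapered nose 2.5 mm long, goes round with the vise. More than 20 N of side load in a hole would bend it.
- knob_grip (a point): Centre of the red round pull knob on top of the pin, on the pin's axis, 73 mm above the bench when the pin is home. The knob is 28 mm across and 22 mm tall, its top and bottom edges bevelled 4 mm. It rises with the pin and goes round with the vise at 122 mm from the swivel axis.
- ear_top (a point): On the pin's axis, top face of the steel ear that carries the pin, 42 mm above the bench; the ear is 34 mm wide and joined to the turntable. A dark sleeve 25 mm across stands on it to 60 mm above the bench, just under the knob. Round the sleeve and knob there is free room, 60 mm to either side and outward.
- vise_swivel (a joint): Angle of the vise and its turntable (together 4 kg) on the base (rad): 0 = home, where the pin stands in the home hole at the start; grows counter-clockwise seen from above; end stops at -0.12 and 1.05. Turns with a steady friction of about 2 N felt at the knob, 1 N more while the pin rubs on a face, and stays where it is left.
- swivel_base: Green cast base, 176 mm across, bolted down under a blue bench vise. Origin on the vertical swivel axis at bench height; its -y axis points to the home hole. A steel quadrant, outer radius 150 mm, face 22 mm above the bench, lies under the pin, with the home hole and a clamped brass index plate.
- home_hole (a point): Mouth of the home hole (11.8 mm, in the steel quadrant 122 mm from the axis). The curved brass index plate on the quadrant has the next and only other hole, same size and radius, set by hand somewhere 30 to 44 degrees counter-clockwise of this one. Its face, 3 mm higher, reaches 19.5 degrees to both sides of its hole, with a 10 mm lead-in ramp at the end nearer home.
- swivel_axis (a point): Point on the vertical swivel axis, 40 mm above the bench (top of the round turntable, 160 mm across).
- vise_jaws (a point): Top of the vise jaws, near the swivel axis, 153 mm above the bench. The jaws are 100 mm wide and hold a curved wooden limb 310 mm long that runs across the line from axis to pin. Above 60 mm height the whole vise stays 70 mm or more inward of the pin's axis; it goes round with the turntable.
- mallet: Loose mallet with a wooden handle and a blue head, 265 mm long, origin under its middle; bystander.
- screwdriver: Loose screwdriver with a yellow handle, 200 mm long; bystander lying near the swivel base.
- steel_rule: Loose steel rule 200 x 26 x 4 mm; bystander.
- varnish_jar: Loose closed jar, 68 mm across, 85 mm tall, red cap; bystander near the swivel base.
- brush: Loose brush with a wooden handle, 190 mm long; bystander.
- red_box: Loose red plastic box 70 x 50 x 35 mm; bystander.
- offcut: Loose wooden offcut 150 x 55 x 22 mm; bystander.

How it is judged:
By the outcome, as a careful person would: the job done as asked, in the order asked, and still so for the second after the job is handed in, with the robot touching nothing.
It also fails if it takes over 42 s, if anything falls off the work surface, if the arm or the gripper's body presses on something with over 40 N, if the wrist force passes 120 N, or if a joint passes its speed limit or range.

## Working session

There is one attempt and no reset: what is moved stays moved. The work goes in short steps, Python scripts to look and compute and a tool call to move; the robot and the scene stay as the last step left them, time stands still between calls to the robot, and variables do not carry over. Pictures are saved under pics/ and viewed, about 8 in all and at most 12, crops included, and the job is handed in when it is done.

Besides the shell and the picture viewer there is one more tool, called after ">>>" as a command line: name --pt "numbers of a row" for each row, then --argument value for the rest. play_rows: Moves the arm, as the interface text tells. Its arguments: {"type":"object","properties":{"plan":{"type":"array"},"grip_force":{"type":"number"}},"required":["plan"]}

```bash
mkdir -p pics; python3 - <<'E'
from rig import sense, optics, ctrl
import cv2
s=sense(); print(s)
for n in ("scene","side"):
    c=optics.capture(n); cv2.imwrite(f"pics/{n}0.png",c["img"]); print(n,c["fx"],c["fy"],c["cx"],c["cy"],c["world_to_cam"],[k for k in c])
E
```

```text
{'time_s': 0.0, 'joints': array([ 1.01960423e+00,  3.13450824e-01,  1.49846362e+00, -1.01663924e-05,
        1.33099401e+00, -2.23415764e-01]), 'dq': array([ 0.00187295,  0.00047595,  0.00025677, -0.00169823, -0.00101739,
        0.00017541]), 'tau': array([-2.97475572e-04, -4.12254453e+01, -2.59744942e+01, -1.82429776e-04,
        4.06788124e-03,  1.65945636e-05]), 'eef_pos': array([168.89665144, 496.80945271, 230.72466728]), 'ee_rot': array([-2.43912153e-04,  1.63154267e-01,  9.86600351e-01, -6.11031825e-04]), 'force': array([-0.01061679, -0.00786108, -0.67979802]), 'wrist_torque': array([-0.04387379,  0.03006708,  0.0239978 ]), 'grip_width': 0.9991139912044958}
scene 426.00839935545923 426.00839935545923 278.82963771904474 206.27199441764387 [[-8.27793969e-01  5.60824617e-01  1.52608274e-02  4.18318978e+02]
 [-3.04467040e-01 -4.71917261e-01  8.27401910e-01  8.78046428e+01]
 [ 4.71229207e-01  6.80271892e-01  5.61402874e-01 -1.49080154e+03]
 [ 0.00000000e+00  0.00000000e+00  0.00000000e+00  1.00000000e+00]] ['img', 'fx', 'fy', 'cx', 'cy', 'world_to_cam']
side 508.18161476530025 508.18161476530025 279.0677447194267 208.01556346698402 [[-9.97205714e-01 -7.42497528e-02 -8.23031761e-03  5.78467595e+02]
 [ 4.75850988e-02 -7.16260333e-01  6.96208873e-01 -6.71633870e+01]
 [-5.75883867e-02  6.93871825e-01  7.17792078e-01 -1.56305089e+03]
 [ 0.00000000e+00  0.00000000e+00  0.00000000e+00  1.00000000e+00]] ['img', 'fx', 'fy', 'cx', 'cy', 'world_to_cam']
```

View pics/scene0.png

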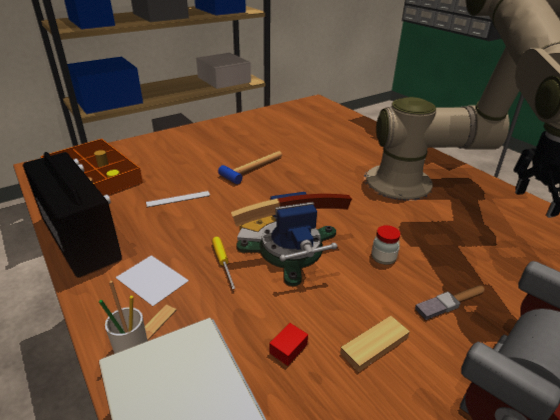

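View pics/side0.png

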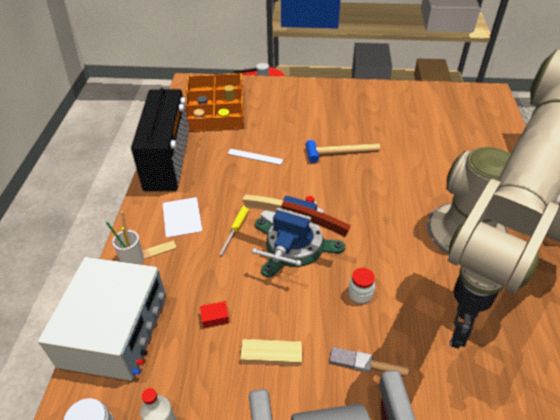

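The vise is near scene (290,240) and side (295,240). The red knob shows behind the limb at side (310,200), and the brass plate at scene (258,222).

```bash
cat > h.py <<'E'
import numpy as np, cv2
from rig import sense, optics
def ray(c,u,v,z):
    M=np.array(c["world_to_cam"]);R=M[:3,:3];o=-R.T@M[:3,3]
    d=R.T@np.array([(u-c["cx"])/c["fx"],-(v-c["cy"])/c["fy"],-1.])
    return o+d*(z-o[2])/d[2]
def proj(c,p):
    M=np.array(c["world_to_cam"]);q=M[:3,:3]@np.array(p,float)+M[:3,3]
    return c["cx"]+c["fx"]*q[0]/-q[2], c["cy"]-c["fy"]*q[1]/-q[2]
E
python3 - <<'E'
from h import *
a=optics.capture("scene");b=optics.capture("side")
print(ray(b,310,200,80),ray(b,295,243,20),ray(a,290,245,20))
A=cv2.resize(a["img"][180:290,215:355],None,fx=4,fy=4,interpolation=3)
B=cv2.resize(b["img"][180:290,235:375],None,fx=4,fy=4,interpolation=3)[:,:]
cv2.imwrite("pics/c1.png",cv2.resize(np.vstack([A,B]),None,fx=.68,fy=.68))
E
```

```text
[486.3859684  -17.73966192  80.        ] [524.74186907 105.2669387   20.        ] [535.90807671  98.79934741  20.        ]
```

View pics/c1.png

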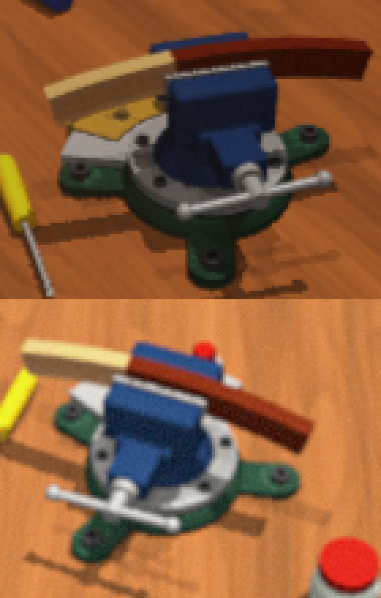

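Knob at about (486,-18) and axis at about (530,102), so home lies near -110° and the brass hole shows at scene (259,222). I'll move over to it, turning the jaws tangential.

>>> play_rows --pt "20 -34 6 0 0 -0.12 1" --pt "20 -34 6 0 0 -0.12 1" --pt "20 -34 6 0 0 -0.12 1" --pt "20 -34 6 0 0 -0.12 1" --pt "20 -34 6 0 0 -0.12 1"

```text
time_s: 0.62
eef_pos: [267.1, 323.9, 258.8]
ee_rot: [-0.002, 0.453, 0.892, -0.002]
force: [1.2, 0.7, -0.7]
grip_width: 1.001
```

>>> play_rows --pt "21 -34 6 0 0 -0.12 1" --pt "21 -34 6 0 0 -0.12 1" --pt "21 -34 6 0 0 -0.12 1" --pt "21 -34 6 0 0 -0.12 1" --pt "21 -34 6 0 0 -0.12 1"

```text
time_s: 1.03
eef_pos: [372.7, 146.6, 290.3]
ee_rot: [-0.002, 0.705, 0.709, -0.0]
force: [1.4, 0.5, 0.6]
grip_width: 0.998
```

>>> play_rows --pt "21 -34 0 0 0 -0.12 1" --pt "21 -34 0 0 0 -0.12 1" --pt "21 -34 0 0 0 -0.12 1" --pt "21 -34 0 0 0 0 1" --pt "0 0 0 0 0 0 1"

```text
time_s: 1.45
eef_pos: [460.7, -1.5, 291.3]
ee_rot: [-0.0, 0.829, 0.559, 0.001]
force: [0.4, 1.2, -0.6]
grip_width: 0.999
```

```bash
python3 - <<'E'
from h import *
s=sense();print(s["time_s"],s["eef_pos"],s["ee_rot"],s["joints"],s["force"])
c=optics.capture("wrist");cv2.imwrite("pics/w1.png",c["img"]);M=c["world_to_cam"];print(c["fx"],M,-M[:3,:3].T@M[:3,3],proj(c,[486,-18,73]))
E
```

```text
1.45 [460.68319034  -1.46600704 291.27051639] [-3.91640174e-04  8.28838902e-01  5.59486615e-01  8.05792363e-04] [-0.25938401  0.12883699  1.57142427  0.00174389  1.44086187  0.12365369] [ 0.41941485  1.21454439 -0.63082188]
362.06594009806594 [[ 9.27279511e-01 -3.74369234e-01 -6.20921414e-04 -4.26910980e+02]
 [ 3.58583142e-01  8.88652871e-01 -2.85856967e-01 -1.10615872e+02]
 [ 1.07567837e-01  2.64846657e-01  9.58272095e-01 -4.85193676e+02]
 [ 0.00000000e+00  0.00000000e+00  0.00000000e+00  1.00000000e+00]] [487.72202555  66.97869832 433.06216461] (np.float64(306.41417774208304), np.float64(181.20921867206692))
```

View pics/w1.png

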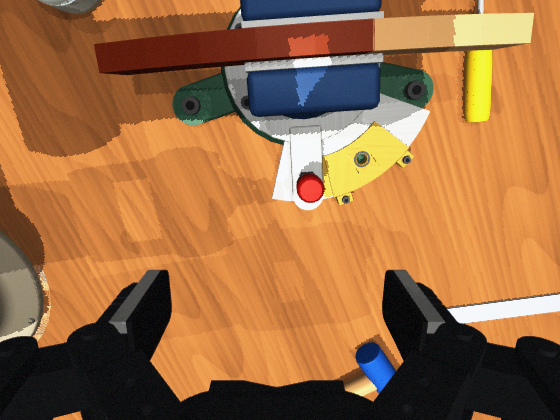

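The wrist view shows the red knob at (311,188), the brass plate hole at (362,158) and the ear running up towards the axis. The knob and hole both lie at 122 mm radius, which fixes the axis.

```bash
cat >> h.py <<'E'
def knob(c,z=84,x0=0,x1=560):
    hsv=cv2.cvtColor(c["img"],cv2.COLOR_BGR2HSV);m=((hsv[...,0]<6)|(hsv[...,0]>174))&(hsv[...,1]>200)&(hsv[...,2]>90)
    n,l,st,ce=cv2.connectedComponentsWithStats(m.astype(np.uint8))
    return [(ce[i].round(1),st[i][:5],ray(c,*ce[i],z).round(1)) for i in range(1,n) if st[i][4]>150]
E
python3 - <<'E'
from h import *
c=optics.capture("wrist")
for k in knob(c,75):print(k)
g=c["img"][140:178,345:385];gr=cv2.cvtColor(g,6)
H=ray(c,362,158,24);K=ray(c,311,187.5,75);print(H,K)
def centre(K,H):
    m=(K+H)[:2]/2;d=(H-K)[:2];L=np.hypot(*d);n=np.array([-d[1],d[0]])/L
    return m+n*np.sqrt(122**2-L*L/4)
C=centre(K,H);print(C,[np.degrees(np.arctan2(*(p[:2]-C)[::-1])) for p in(K,H)])
cv2.imwrite("pics/w1c.png",cv2.resize(c["img"][90:230,250:440],None,fx=4,fy=4,interpolation=3))
E
```

```text
(array([188.8,  50.4]), array([167,  36,  41,  31, 352], dtype=int32), array([427.9, 139.4,  75. ]))
(array([129.6,  57.1]), array([107,  42,  47,  31, 436], dtype=int32), array([374.9, 154.7,  75. ]))
(array([310.8, 187.7]), array([299, 176,  27,  28, 241], dtype=int32), array([486.5, -23.1,  75. ]))
[552.25038936 -25.44471577  24.        ] [486.71087888 -22.95052298  75.        ]
[523.94939584  93.22732713] [np.float64(-107.77222714717566), np.float64(-76.58660280108406)]
```

View pics/w1c.png

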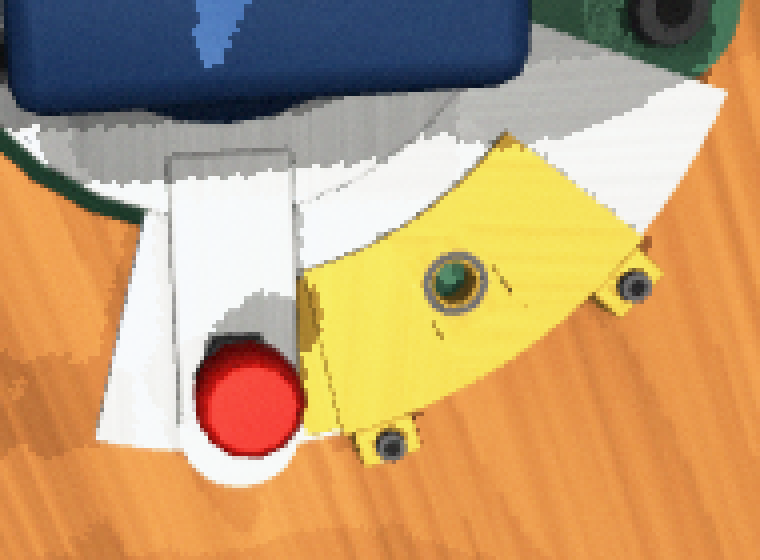

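>>> play_rows --pt "7 -6 -28 0 0 0.05 1" --pt "7 -6 -28 0 0 0 1" --pt "7 -6 -28 0 0 0 1" --pt "6 -5 -28 0 0 0 0.6" --pt "0 0 0 0 0 0 0.3"

```text
time_s: 1.97
eef_pos: [484.6, -15.3, 178.1]
ee_rot: [0.001, 0.81, 0.586, 0.003]
force: [-0.9, 0.8, -1.2]
grip_width: 0.745
```

```bash
python3 - <<'E'
from h import *
s=sense();print(s["time_s"],s["eef_pos"],s["ee_rot"],s["force"],s["grip_width"])
c=optics.capture("wrist");cv2.imwrite("pics/w2.png",c["img"])
for z in (73,84):
  for k in knob(c,z):print(z,k)
print(proj(c,s["eef_pos"]))
E
```

```text
1.9667 [484.61852413 -15.32969783 178.14520972] [6.47567959e-04 8.10291269e-01 5.86017204e-01 3.38768965e-03] [-0.87521146  0.78245664 -1.21304104] 0.7447672724031793
73 (array([116.6,   5.5]), array([ 87,   0,  52,  12, 249], dtype=int32), array([432.3, 137.8,  73. ]))
73 (array([285., 219.]), array([266, 201,  38,  41, 668], dtype=int32), array([487.7, -25.1,  73. ]))
84 (array([116.6,   5.5]), array([ 87,   0,  52,  12, 249], dtype=int32), array([435.6, 134.1,  84. ]))
84 (array([285., 219.]), array([266, 201,  38,  41, 668], dtype=int32), array([488.5, -21.5,  84. ]))
(np.float64(277.85280943797835), np.float64(276.91233232963896))
```

View pics/w2.png

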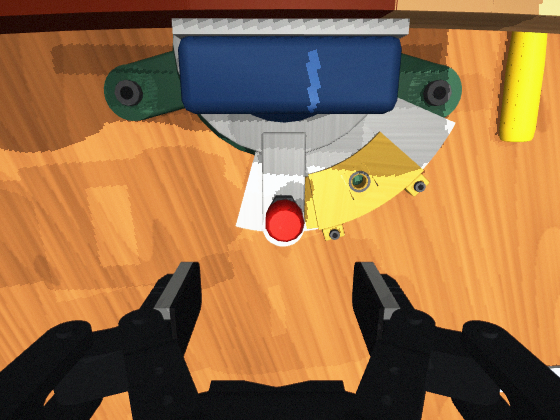

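Knob silhouette centre is at (285,219), which puts the knob at about (488,-24); the jaws line up with the ear. Descending around it.

>>> play_rows --pt "2 -4 -26 0 0 0 0.1" --pt "2 -4 -26 0 0 0 0.1" --pt "0 -1 -24 0 0 0 0.1" --pt "0 0 -12 0 0 0 0.1" --pt "0 0 0 0 0 0 0.1"

```text
time_s: 2.43
eef_pos: [492.1, -19.9, 100.9]
ee_rot: [0.008, 0.808, 0.589, 0.009]
force: [-0.7, -0.6, 0.4]
grip_width: 0.554
```

```bash
python3 - <<'E'
from h import *
s=sense();print(s["time_s"],s["eef_pos"],s["ee_rot"],s["force"],s["grip_width"])
c=optics.capture("wrist");cv2.imwrite("pics/w3.png",c["img"])
for k in knob(c,84):print(k)
E
```

```text
2.4333 [492.06357782 -19.87643688 100.93057259] [0.00764227 0.80783055 0.58928868 0.00949978] [-0.65586803 -0.59566648  0.41210403] 0.553723876978706
(array([270.7, 264.4]), array([ 244,  235,   54,   60, 2438], dtype=int32), array([488.6, -20.9,  84. ]))
```

View pics/w3.png

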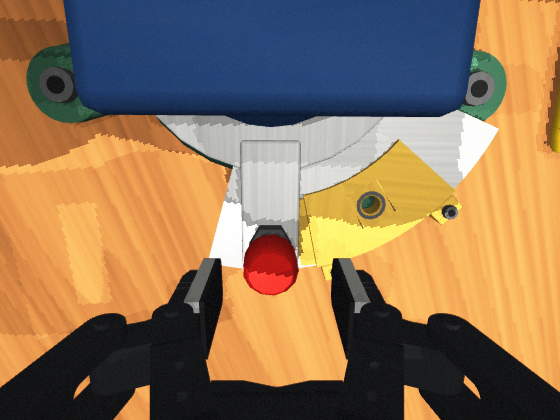

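The knob at (271,264) lies slightly left of the finger midpoint (277), and a small tilt has crept in. I'll work out the correction.

```bash
cat >> h.py <<'E'
from scipy.spatial.transform import Rotation as R
def err(p,yaw):
    s=sense();w,x,y,z=s["ee_rot"];r=R.from_quat([x,y,z,w])
    a=np.radians(yaw);Y=np.array([np.cos(a),np.sin(a),0]);Z=np.array([0,0,-1.]);T=R.from_matrix(np.c_[np.cross(Y,Z),Y,Z])
    print("t",s["time_s"],"pos",s["eef_pos"].round(1),"F",s["force"].round(1),"w",round(s["grip_width"]*85,1),
      "d",(np.array(p)-s["eef_pos"]).round(1),"rv",(T*r.inv()).as_rotvec().round(3))
    return s
E
python3 -c "
from h import *
err([488.4,-23.5,54],-19)"
```

```text
t 2.4833 pos [492.6 -20.  102.1] F [-0.2 -0.8  0.8] w 46.9 d [ -4.2  -3.5 -48.1] rv [ 0.002  0.026 -0.021]
```

>>> play_rows --pt "-4 -3 -12 0.002 0.026 -0.02 0.1" --pt "0 0 -16 0 0 0 0.1" --pt "0 0 -14 0 0 0 0.1" --pt "0 0 -8 0 0 0 0.1" --pt "0 0 0 0 0 0 0.1"

```text
time_s: 2.9
eef_pos: [491.7, -22.7, 57.5]
ee_rot: [0.004, 0.814, 0.581, 0.002]
force: [0.5, 0.0, -0.4]
grip_width: 0.552
```

```bash
python3 -c "
from h import *
err([488.4,-23.5,54],-19)"
```

```text
t 2.9 pos [491.7 -22.7  57.5] F [ 0.5  0.  -0.4] w 46.9 d [-3.3 -0.8 -3.5] rv [0.003 0.008 0.   ]
```

>>> play_rows --pt "-3 -1 -3 0.003 0.008 0 0.1" --pt "-0.5 0 -1 0 0 0 -0.1" --pt "0 0 0 0 0 0 -0.1"

```text
time_s: 3.15
eef_pos: [488.8, -24.0, 55.2]
ee_rot: [0.001, 0.814, 0.58, 0.0]
force: [0.1, 0.6, -0.2]
grip_width: 0.45
```

```bash
python3 - <<'E'
from h import *
s=err([488.4,-23.5,54],-19)
c=optics.capture("wrist");cv2.imwrite("pics/w4.png",c["img"][150:])
for k in knob(c,84):print(k)
E
```

```text
t 3.15 pos [488.8 -24.   55.2] F [ 0.1  0.6 -0.2] w 38.2 d [-0.4  0.5 -1.2] rv [0.001 0.001 0.001]
(array([274.6, 304.8]), array([ 239,  264,   73,   82, 4725], dtype=int32), array([488.9, -19.7,  84. ]))
```

View pics/w4.png

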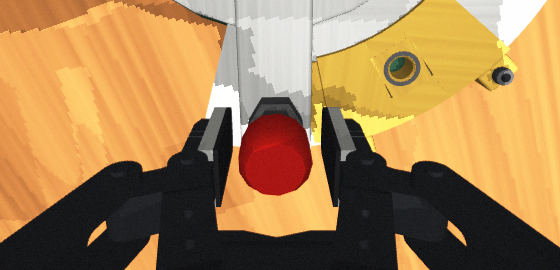

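The pads' inner faces are at about 231 and 323 (middle ~277.5) and the knob spans 239–312 (centre 275.5), so it is under 1 mm off. I'll nudge and close in small steps while watching force.

>>> play_rows --pt "-0.8 0.3 -1 0 0 0 -0.2" --pt "0 0 0 0 0 0 -0.26" --pt "0 0 0 0 0 0 -0.28" --grip_force 20

```text
time_s: 3.45
eef_pos: [488.5, -23.8, 55.2]
ee_rot: [0.001, 0.814, 0.58, 0.001]
force: [0.3, 0.8, -0.2]
grip_width: 0.366
```

>>> play_rows --pt "0 0 0 0 0 0 -0.32" --pt "0 0 0 0 0 0 -0.34"

```text
time_s: 3.62
eef_pos: [488.5, -23.8, 55.4]
ee_rot: [0.001, 0.814, 0.58, 0.001]
force: [-0.0, 0.2, -0.5]
grip_width: 0.327
```

```bash
python3 -c "
from h import *
err([488.4,-23.5,54],-19)"
```

```text
t 3.6167 pos [488.5 -23.8  55.4] F [-0.   0.2 -0.5] w 27.8 d [-0.1  0.3 -1.4] rv [0.002 0.003 0.001]
```

>>> play_rows --pt "0 0 0 0 0 0 -0.4" --pt "0 0 0 0 0 0 -0.5"

```text
time_s: 3.78
eef_pos: [488.4, -23.8, 55.6]
ee_rot: [0.001, 0.814, 0.58, 0.001]
force: [-0.4, 1.2, -0.6]
grip_width: 0.32
```

>>> play_rows --pt "0 0 0 0 0 0 -1" --pt "0 0 0 0 0 0 -1" --grip_force 50

```text
time_s: 3.95
eef_pos: [488.4, -23.8, 55.7]
ee_rot: [0.001, 0.814, 0.58, 0.001]
force: [-1.0, 0.3, 0.7]
grip_width: 0.306
```

Held with almost no side load. Drawing the pin up.

>>> play_rows --pt "0 0 3 0 0 0 -1" --pt "0 0 3 0 0 0 -1" --pt "0 0 3 0 0 0 -1"

```text
time_s: 4.2
eef_pos: [487.4, -23.4, 62.9]
ee_rot: [0.0, 0.815, 0.58, -0.0]
force: [2.6, -0.8, -12.5]
grip_width: 0.302
```

>>> play_rows --pt "0 0 3 0 0 0 -1" --pt "0 0 3 0 0 0 -1" --pt "0 0 1 0 0 0 -1"

```text
time_s: 4.45
eef_pos: [487.0, -23.3, 69.4]
ee_rot: [-0.001, 0.815, 0.58, -0.0]
force: [3.4, -1.2, -13.9]
grip_width: 0.304
```

```bash
python3 -c "
from h import *
err([488.4,-23.5,68],-19)"
```

```text
t 4.45 pos [487.  -23.3  69.4] F [  3.4  -1.2 -13.9] w 25.9 d [ 1.4 -0.2 -1.4] rv [-0.001 -0.002  0.003]
```

>>> play_rows --pt "4 -1.3 0 0 0 0.035 -1" --pt "4.1 -1.2 0 0 0 0.035 -1" --pt "4.1 -1.0 0 0 0 0.035 -1" --pt "4.1 -0.9 0 0 0 0.035 -1" --pt "4.2 -0.7 0 0 0 0.035 -1"

```text
time_s: 4.87
eef_pos: [506.3, -28.1, 68.8]
ee_rot: [-0.003, 0.76, 0.65, -0.002]
force: [2.2, -0.1, -12.9]
grip_width: 0.306
```

```bash
cat >> h.py <<'E'
C=np.array([527.4,90.5])
def ang(p,z=None):
    v=np.array(p[:2])-C;print("r",np.hypot(*v).round(1),"th",np.degrees(np.arctan2(v[1],v[0])).round(2))
E
python3 -c "
from h import *
s=err([487,-23.4,69],-9);ang(s['eef_pos']);ang([488.4,-23.8])
for th in (-97,-95,-91,-86): print(th,(C+121*np.array([np.cos(np.radians(th)),np.sin(np.radians(th))])).round(1))"
```

```text
t 4.8667 pos [506.3 -28.1  68.8] F [  2.2  -0.1 -12.9] w 26.0 d [-19.3   4.7   0.2] rv [-0.002 -0.006 -0.001]
r 120.4 th -100.11
r 120.8 th -108.84
-97 [512.7 -29.6]
-95 [516.9 -30. ]
-91 [525.3 -30.5]
-86 [535.8 -30.2]
```

>>> play_rows --pt "4.2 -0.8 0 0 0.005 0.035 -1" --pt "4.3 -0.6 0 0 0 0.035 -1" --pt "4.3 -0.4 0 0 0 0.035 -1" --pt "4.3 -0.2 0 0 0 0.035 -1" --pt "4.3 0 0 0 0 0.035 -1"

```text
time_s: 5.28
eef_pos: [527.9, -29.5, 67.9]
ee_rot: [-0.006, 0.699, 0.715, -0.004]
force: [1.1, 0.7, -12.3]
grip_width: 0.306
```

```bash
python3 - <<'E'
from h import *
s=err([487,-23.4,69],0);ang(s['eef_pos'])
c=optics.capture("wrist");cv2.imwrite("pics/w5.png",c["img"])
E
```

```text
t 5.2833 pos [527.9 -29.5  67.9] F [  1.1   0.7 -12.3] w 26.0 d [-40.9   6.1   1.1] rv [-0.003 -0.013 -0.023]
r 120.0 th -89.77
```

View pics/w5.png

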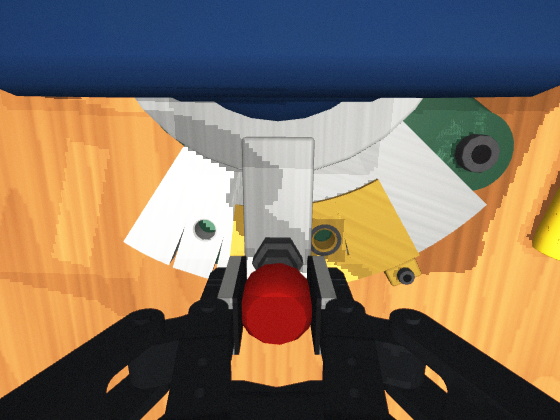

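The vise swung along: home hole is uncovered at (205,229) and the brass hole is ahead at (326,239). Both holes being visible refines the angle.

```bash
python3 - <<'E'
from h import *
c=optics.capture("wrist")
h=ray(c,205,229.5,22);H=ray(c,325.5,239,25)
d=(H-h)[:2];L=np.hypot(*d);print(h,H,"diff",np.degrees(2*np.arcsin(L/244)))
n=np.array([-d[1],d[0]])/L;cc=(h+H)[:2]/2+n*np.sqrt(122**2-L*L/4)
s=sense();p=s["eef_pos"][:2]
a=lambda q:np.degrees(np.arctan2(*(q[:2]-cc)[::-1])).round(2)
print(cc,a(h),a(H),a(p),np.hypot(*(p-cc)), "start",a(np.array([488.4,-23.8])))
for x in(284,278,272): pass
print("knob",knob(c,86))
E
```

```text
[488.12496913 -25.50463068  22.        ] [554.4742196 -27.9618219  25.       ] diff 31.579674330503902
[525.64430051  90.58283536] -107.91 -76.33 -88.71 120.19248830764946 start -108.04
knob [(array([276.4, 304. ]), array([ 242,  263,   70,   81, 4600], dtype=int32), array([528.5, -31.7,  86. ]))]
```

>>> play_rows --pt "4.3 0 0.8 0.003 0.013 0.04 -1" --pt "4.3 0.2 0.5 0 0 0.035 -1" --pt "4.3 0.3 0.5 0 0 0.035 -1" --pt "0 0 -0.5 0 0 0 -1"

```text
time_s: 5.72
eef_pos: [539.2, -29.0, 68.0]
ee_rot: [-0.013, 0.659, 0.752, -0.009]
force: [4.1, -0.8, -11.6]
grip_width: 0.304
```

>>> play_rows --pt "0 0 -1 0 0 0 -0.25" --pt "0 0 0 0 0 0 -0.25" --pt "0 0 0 0 0 0 -0.25"

```text
time_s: 5.97
eef_pos: [539.2, -29.2, 69.2]
ee_rot: [-0.012, 0.66, 0.751, -0.009]
force: [0.3, -0.1, -0.6]
grip_width: 0.377
```

```bash
sed -i 's/^C=.*/C=np.array([526.5,90.5])/' h.py; python3 - <<'E'
from h import *
s=err([487,-23.4,66],6);ang(s['eef_pos']);ang([488.4,-23.8])
c=optics.capture("wrist");print(knob(c,84));cv2.imwrite("pics/w6.png",c["img"][150:])
E
```

```text
t 5.9667 pos [539.2 -29.2  69.2] F [ 0.3 -0.1 -0.6] w 32.0 d [-52.2   5.8  -3.2] rv [-0.003 -0.029 -0.024]
r 120.4 th -83.93
r 120.5 th -108.43
[(array([276.1, 302.6]), array([ 242,  264,   69,   75, 3839], dtype=int32), array([539.6, -32.6,  84. ]))]
```

View pics/w6.png

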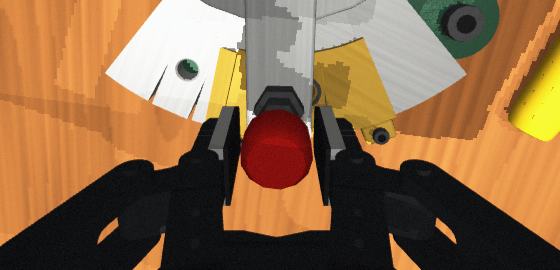

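The pin now rests on the brass face, loosely caged with about 2 mm clearance each side and roughly 15 mm to go. I'll level the tool, lower slightly, and push with the trailing pad so the spring can drop the pin freely.

>>> play_rows --pt "0 0 -4 0 -0.029 -0.02 -0.25" --pt "2.5 0.1 -3 0 0 0 -0.25" --pt "2.5 0.2 0 0 0 0.018 -0.25" --pt "2.5 0.2 0 0 0 0.018 -0.25"

```text
time_s: 6.35
eef_pos: [546.1, -28.7, 63.8]
ee_rot: [-0.001, 0.653, 0.757, 0.0]
force: [-3.7, 0.4, 0.1]
grip_width: 0.376
```

```bash
python3 - <<'E'
from h import *
s=err([487,-23.4,62],9);ang(s['eef_pos'])
c=optics.capture("wrist");print(knob(c,84))
E
```

```text
t 6.35 pos [546.1 -28.7  63.8] F [-3.7  0.4  0.1] w 31.9 d [-59.1   5.3  -1.8] rv [-0.002 -0.002  0.011]
r 120.8 th -80.67
[(array([270.2, 310.3]), array([ 236,  271,   69,   77, 3974], dtype=int32), array([543.9, -32.5,  84. ]))]
```

Pushing at 3.7 N, which matches sliding friction on the face. Continuing, slower.

>>> play_rows --pt "2 0.4 -1 0 0 0.018 -0.25" --pt "2 0.4 0 0 0 0.016 -0.25" --pt "1.5 0.3 0 0 0 0.012 -0.25"

```text
time_s: 6.65
eef_pos: [552.7, -27.6, 62.9]
ee_rot: [-0.001, 0.633, 0.774, -0.0]
force: [0.1, -0.3, 0.3]
grip_width: 0.373
```

>>> play_rows --pt "1 0.2 0 0 0 0.008 -0.25" --pt "1 0.2 0 0 0 0.008 -0.25"

```text
time_s: 6.82
eef_pos: [556.0, -27.3, 63.3]
ee_rot: [-0.0, 0.626, 0.78, 0.001]
force: [-0.4, -0.2, -0.1]
grip_width: 0.381
```

```bash
python3 - <<'E'
from h import *
s=err([487,-23.4,62],12);ang(s['eef_pos'])
c=optics.capture("wrist");print(knob(c,84))
E
```

```text
t 6.8167 pos [556.  -27.3  63.3] F [-0.4 -0.2 -0.1] w 32.4 d [-69.    3.9  -1.3] rv [-0.001  0.    -0.008]
r 121.4 th -75.92
[(array([271.2, 295. ]), array([ 240,  260,   64,   69, 3345], dtype=int32), array([553.1, -24.3,  84. ]))]
```

Force fell to nothing and the knob looks smaller (64 px against 69), so it may have dropped. Checking.

```bash
python3 - <<'E'
from h import *
c=optics.capture("wrist");b=optics.capture("scene")
A=cv2.resize(c["img"][150:],(560,270));B=cv2.resize(b["img"][185:275,225:345],None,fx=3,fy=3,interpolation=3)
B=np.hstack([B,np.zeros((270,200,3),np.uint8)]);cv2.imwrite("pics/w7.png",np.vstack([A,B]))
E
```

```text
(no output)
```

View pics/w7.png

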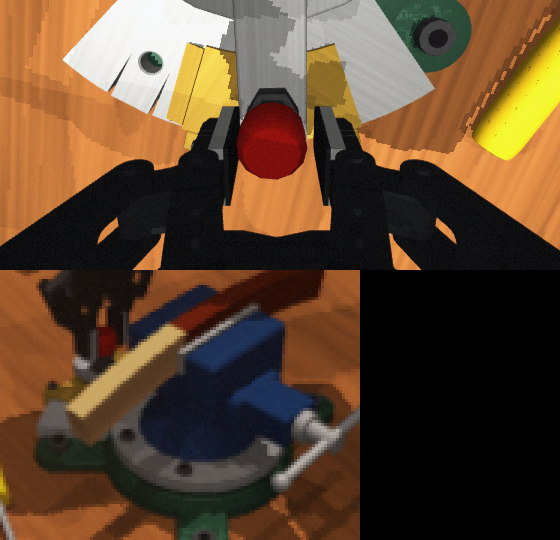

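The knob now sits lower: its apparent size fits a pin at home height, and it lies between the pads without touching. A light side probe will confirm it is seated.

>>> play_rows --pt "1 0.25 0 0 0 0 -0.25"

```text
time_s: 7.05
eef_pos: [556.5, -27.1, 63.3]
ee_rot: [-0.001, 0.627, 0.779, 0.0]
force: [-7.6, -2.7, 2.6]
grip_width: 0.377
```

>>> play_rows --pt "0.8 0.2 0 0 0 0 -0.25"

```text
time_s: 7.13
eef_pos: [556.5, -27.1, 63.2]
ee_rot: [-0.002, 0.627, 0.779, -0.001]
force: [-7.9, -2.1, 3.5]
grip_width: 0.373
```

It stops firm at 8 N, against 3 N when sliding, so the pin is in the hole. Backing off, opening, lifting clear.

>>> play_rows --pt "-1.5 -0.4 0 0 0 0 -0.1" --pt "0 0 0 0 0 0 0.1" --pt "0 0 0 0 0 0 0.2" --pt "0 0 0 0 0 0 0.2"

```text
time_s: 7.47
eef_pos: [555.7, -27.7, 63.6]
ee_rot: [-0.0, 0.627, 0.779, -0.0]
force: [-0.3, 0.0, -0.4]
grip_width: 0.597
```

>>> play_rows --pt "0 0 10 0 0 0 0.2" --pt "0 0 25 0 0 0 0.2" --pt "0 -2 35 0 0 0 0.2" --pt "0 -2 35 0 0 0 0.2" --pt "0 0 35 0 0 0 0.2"

```text
time_s: 7.88
eef_pos: [551.7, -30.6, 204.4]
ee_rot: [-0.007, 0.627, 0.779, -0.003]
force: [0.7, 0.4, 0.3]
grip_width: 0.604
```

>>> play_rows --pt "0 0 30 0 0 0 0.2" --pt "0 0 30 0 0 0 0.2" --pt "0 0 0 0 0 0 0.2" --pt "0 0 0 0 0 0 0.2"

```text
time_s: 8.22
eef_pos: [552.9, -30.7, 279.3]
ee_rot: [0.001, 0.627, 0.779, 0.001]
force: [0.1, 0.1, -1.9]
grip_width: 0.602
```

```bash
python3 - <<'E'
from h import *
s=err([0,0,0],12)
c=optics.capture("wrist");b=optics.capture("side")
for z in(73,84):print([k for k in knob(c,z) if 500<k[2][0]<600])
h=None
A=cv2.resize(c["img"][60:270,130:430],None,fx=2,fy=2,interpolation=3);B=cv2.resize(b["img"][180:240,240:340],None,fx=6,fy=3,interpolation=3)
cv2.imwrite("pics/w8.png",np.vstack([A,B]))
E
```

```text
t 8.2167 pos [552.9 -30.7 279.3] F [ 0.1  0.1 -1.9] w 51.2 d [-552.9   30.7 -279.3] rv [-0.     0.004 -0.007]
[(array([275.6, 174.9]), array([264, 162,  28,  29, 429], dtype=int32), array([551.9, -28. ,  73. ]))]
[(array([275.6, 174.9]), array([264, 162,  28,  29, 429], dtype=int32), array([551.4, -25.8,  84. ]))]
```

View pics/w8.png

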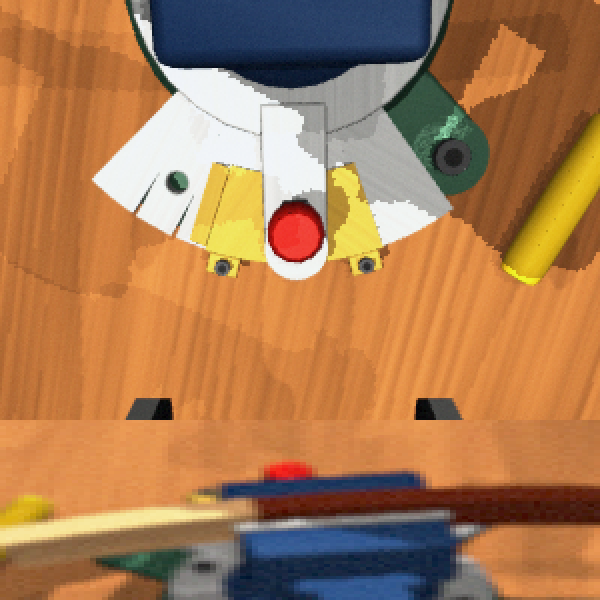

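```bash
python3 - <<'E'
from h import *
b=optics.capture("side");c=optics.capture("wrist")
print([k[:2] for k in knob(b,84) ],[k[:2] for k in knob(c,84)])
# top rim far edge row in side, predicted for pin 0 / 8 / 11 mm drawn
for d in(0,8,11):print(d,proj(b,[552.5,-27.5,84+d]),proj(b,[552.5,-27.5-10,84+d]))
print("home-time check", proj(b,[488.3,-24.5,84]),proj(b,[488.3,-34.5,84]), "seen then",[k[:2] for k in knob(dict(b,img=cv2.imread('pics/side0.png')))])
# bounding box of red, loose threshold
for im in(b["img"],cv2.imread('pics/side0.png')):
    q=im[185:215,270:325].astype(int);m=(q[...,2]>150)&(q[...,1]<70);ys,xs=np.where(m);print(ys.min()+185,ys.max()+185,xs.min()+270,xs.max()+270)
E
```

```text
[(array([362.8, 276.9]), array([353, 268,  21,  19, 319], dtype=int32)), (array([213.8, 313.8]), array([200, 302,  29,  25, 557], dtype=int32)), (array([148.8, 395.4]), array([142, 388,  14,  15, 168], dtype=int32))] [(array([276.5, 176. ]), array([265, 163,  28,  29, 437], dtype=int32))]
0 (np.float64(288.50813740093514), np.float64(195.81320110512695)) (np.float64(288.7079455136484), np.float64(193.53507221479262))
8 (np.float64(288.5215425102277), np.float64(193.93940436927906)) (np.float64(288.7220287269074), np.float64(191.66122400435842))
11 (np.float64(288.5265951036092), np.float64(193.23314134826802)) (np.float64(288.72733678762796), np.float64(190.95495762188253))
home-time check (np.float64(309.48878398736065), np.float64(197.47608061466653)) (np.float64(309.59570380475606), np.float64(195.18206361207993)) seen then [(array([362.8, 277. ]), array([353, 268,  21,  19, 326], dtype=int32)), (array([213.8, 313.8]), array([200, 302,  29,  25, 560], dtype=int32)), (array([148.7, 395.3]), array([142, 388,  14,  16, 170], dtype=int32))]
195 199 284 291
196 214 285 323
```

The top rim in the side view (row 195, against 193.5 predicted at home and about 191 if still on the face) agrees that the pin is fully home. Handing in.

```bash
python3 -c "
from rig import ctrl
print(ctrl.finish_job())"
```

```text
the job is handed in; nothing more can be done
None
```

The vise is on its next stop, about 31.6° counter-clockwise of home, with the pin seated in the brass plate's hole. The job is handed in, and no verdict came back.

I drew the pin about 13 mm and swung the vise to 24.5° with the pin held up. I then released the pin on to the brass face. From there I pushed the knob along at about 4 N with the jaws loose around it, until the pin dropped in.

**Last checks:**
- **Seating:** a light side probe stopped firm at about 8 N, well under the 20 N limit.
- **Position:** from above, the knob sits over the hole to within about 2 mm, which is the calibration error.
- **Height:** the knob's height in the side view fits a pin fully home, to about 1.5 pixels. That is the least certain of these checks.
- **Bystanders:** the jar and red box (the two I measured) had not moved, and the arm went near none of the others.
- **Arm:** it ended well clear, touching nothing, at about 8 s of the 42 s allowed.

No check failed.

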